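Press the dye flask down into its sprung cradle and hold it

ROBOT

A 7-joint arm with a two-finger parallel gripper is mounted at the origin on the work surface. World frame = base frame: x ahead of the robot, y to its left, z up, the work surface at z = 0. Lengths are in m, angles in rad, forces in N, time in s.
With the tool pointing down it reaches from about 0.4 to 0.85 m from the base axis. Payload 4.5 kg.
Tool frame: the origin (TCP) lies midway between the tips of the shut fingers; the grasp point (between the pads) lies 19 mm behind it; z points along the fingers, y is the direction in which the jaws open and shut (so a half turn about z gives the same grasp; the last joint's range is limited). The gripper opens to 88 mm and grips with 3 to 60 N. Pads are 18 mm wide; open, the fingers measure 123 mm over their backs; the gripper's body (75 mm by 187 mm) begins 45 mm behind the grasp point.
Start: joints at [-1.291, 0.689, -0.195, 1.565, 0.157, 0.902, -0.215], TCP at [0.152, 0.606, 0.239] pointing down, gripper open.
Joint ranges: [-3.01, 3.01], [-0.46, 2.08], [-1.47, 1.51], [0.13, 2.56], [-1, 4.14], [0.04, 2.09], [-2.66, 2.66]. Speed limits (rad/s): [2.57, 2.57, 3.14, 3.14, 3.14, 3.14, 3.14].

INTERFACE

Orientations are given as a unit quaternion [x, y, z, w].
In Python, from plant import get_state, snapshot, finish_job, regions_of gives the robot as it stands.
- The arm moves only by the tool send_rows, never from a script. Its argument "series" is a list of rows, each an object of numbers: "grip": the opening, from 0 (shut) to 1 (fully open); "dx", "dy", "dz": the shift along the tool's x, y, z in mm; "turn": the turn about the tool's z in rad. A call has 1 to 20 rows; each row shifts and turns the commanded pose from where the row before left it, along the tool's axes as they then stand; what a row does not reach is not made up. A row lasts 1/10 s, in which the tool goes at most 50 mm and 8.59 degrees, less where a joint would pass 70% of its speed; a pose out of reach is approached as far as the arm can. A call is refused whole if a number of a shift passes 50 or a number of a turn 0.15, either way. A call with a gripper value outside its range is refused whole. The fingers move at their own pace and stop on an object; "force" is the grip in N (left out, the last holds). Time passes only in rows, so rows that do not move let the fingers close. It gives the time, the measured TCP pose, the force and the opening at its end, in the units of the state.
- get_state(): the state, without advancing time (a new reading comes with each control period).
- snapshot(name): name is "scene" or "top" or "wrist"; returns a dict with "img" (400x640x3 uint8, red, green, blue), "depth" (400x640 float32, m along the optical axis (not along the pixel's ray), 0 where there is no reading), "fov_y" (degrees; the focal length in pixels is half the picture's height over the tangent of half this angle, whatever the lens; pixels are square), "cx", "cy" (the principal point, pixels), "k1" (the pictures are not rectified: a ray, as slopes to the right and down, at radius r is drawn at 1 + k1 r^2 times it, then the intrinsics apply), "R" (3x3) and "t" (3): a world point X has camera coordinates R X + t. Camera axes: x right, y down, z forward; pixel columns grow to the right and rows downward; lengths in m; the calibration is good to about 2 mm. A picture is of the moment at which its call begins.
- finish_job(): hands the job in, once; it reports no verdict.
Trained networks look in a picture, given as the dict that the camera call returned (one of the last four; its "shot" number tells which), for a name from the list of things; names that differ only in an ending like _2 or _b are one class to them, and where a whole thing is asked for, a point or a joint stands for the part that bears it (a point fixed in the world has none). Each returns a list of dicts, best first, with "score" (0 to 1); they miss things now and then, are a little off and sometimes report something else, mostly with a low value. They report only what shows in the picture. A call takes as long as a camera call. They do not tell look-alikes from the thing itself.
- regions_of(picture, target): "pixels" (400x640 bool, what is visible of it) and "extent" ([left, top, right, bottom] in pixels, round what is visible of it).
The state is a dict: "clock": time; "q": joint angles; "qd": joint speeds; "joint_torque": joint torques, N m; "tool_pos": TCP position; "eef_rot": TCP orientation; "contact_force": force on the tool from outside, world axes, zero at the start; "moment": the same for the moment, N m; "opening": opening from 0.0 (shut) to 1.0 (fully open).
Only numpy, scipy, OpenCV 4.12 (cv2) and the standard library are available. Lean on these libraries where they do the work, as an engineer would, in place of code of your own. Each camera call takes 0.05 s, during which the arm holds its last target.

TASK

Swing the steel hasp off its catch, away to the far side until it is well clear of the ring (about a quarter turn), then take the round amber flask by its white cap, set it upright into the orange sprung ring, and press it down as far as the spring ring will go. Finish while holding: keep gripping or pressing the flask, fully down and upright, touching nothing else, so that I can fit the retaining clip. Keep the flask upright all along and leave the wooden last, the heel puller and the two buckles where they lie.

Things in the scene. Friction and masses are not known exactly. Their poses are not given: they have to be found in the camera images.
- holder: Fixed flask holder: grey base 120 x 145 x 8 mm, dark cup (outer diameter 83, top 38 mm up), orange sprung ring above. Origin: centre of the underside, on the ring's axis; z up; +x roughly away from the robot (yaw varies 0.5 rad). Hasp pivot post at y +56 mm; brass catch at y -52 mm, a stud with a 16 mm head, top 78 mm above the underside.
- ring_top (a point): Centre of the sprung orange ring, at the level of its top face (60 mm above the holder's underside when up). Ring outer diameter 73 mm, hole 52 mm, 12 mm thick. It moves down with the ring; z up.
- ring (a joint): Travel of the sprung ring: 0 fully up, grows as it is pressed down, stop at 0.020 m. The spring pushes up with about 3.6 N when up and 12.6 N at the stop (450 N/m); the flask's weight alone does not sink it, and it comes back up when let go.
- hasp (a joint): Angle of the hasp about its upright pivot, rad: 0 = across the middle of the ring, on its catch (strap along the holder's -y from the pivot); grows as the free end swings towards the holder's +x (away from the robot), counter-clockwise from above; stop at 1.75. Starts at 0 to 0.15; stays where left (about 0.5 N at the knob).
- hasp_pivot (a point): Axis of the hasp's pivot, at mid-thickness of the strap (68 mm above the holder's underside). The strap is flat steel, 22 mm wide, 4 mm thick, 136 mm long from the pivot, and swings level above the ring.
- hasp_knob (a point): Mid-height of the upright red round knob on the free end of the hasp: diameter 14 mm, 42 mm tall above the strap, 125 mm from the pivot axis. This point is 21 mm above the strap's top face.
- flask_center (a point): On the flask's axis half-way up, 55 mm above its underside; z to the cap. Amber ball body diameter 68 mm (centre 20 mm below this point) on a flat foot diameter 40, 12 high; white cap diameter 28 mm, from 14 to 56 mm above this point. 0.13 to 0.23 kg. Stands on the mat. Seated, the foot hangs through the ring and the ball rests on its rim, this point 42 mm above ring_top.
- last: Tan wooden shoe last lying on the mat, 233 x 58 x 63 mm, long along its own x, origin under its middle. Bystander.
- puller: Steel heel puller (pincers) lying flat, about 237 x 77 x 14 mm, long along its own x, origin on the mat under the middle. Bystander.
- buckle_a: Brass buckle lying flat, 46 x 40 x 8 mm, origin under its middle. Bystander.
- buckle_b: Second brass buckle, the same. Bystander.
Not all that is in view belongs to the job. Leave any blue look-alike of the part that bears flask_center alone.

How it is judged:
On the way, in this order (a step that is already met when the one before it is completed fails the run):
1. the hasp is swung clear of the ring (joint over 1.2 rad) (value of joint hasp above 1.2 rad), for 0.2 s.
2. the flask is seated upright in the ring (horizontal distance between flask_center and ring_top below 0.008 m and z of flask_center in the frame of ring_top between 0.035 and 0.047 m and angle between flask_center's own z axis and vertical below 0.2 rad), for 0.2 s.
At the end, for the whole second after the job is handed in: Through the last second: flask upright (0.2 rad) in the ring (axis within 8 mm, its centre 35-47 mm above ring_top) and still (20 mm/s), ring held down over 15 mm by the gripper on the flask (over 3 N), robot touching no part of the holder, hasp beyond 1.2 rad (all of step 2 and value of joint ring above 0.015 m and value of joint hasp above 1.2 rad and contact force between the fingers and flask above 3 N and contact force between each of the arm, the fingers and holder below 0.5 N and linear speed of flask below 0.02 m/s); the arm keeps its last pose, push and grip.
It fails at once if the flask is tipped over 0.5 rad (angle between flask_center's own z axis and vertical above 0.5 rad).
It fails at once if the last, the puller or a buckle is moved over 25 mm (distance of any of last, puller, buckle_a, buckle_b from where it was at the start of the episode above 0.025 m).
It also fails if it takes over 64 s, if anything falls off the work surface, if the arm or the gripper's body presses on something with over 40 N, if the wrist force passes 120 N, or if a joint passes its speed limit or range.

## Working session

There is one attempt and no reset: what is moved stays moved. The work goes in short steps, Python scripts to look and compute and a tool call to move; the robot and the scene stay as the last step left them, time stands still between calls to the robot, and variables do not carry over. Pictures are saved under pics/ and viewed, and the job is handed in when it is done.

Besides the shell and the picture viewer there is one more tool, called after "Call:" as a command line: name --argument value ..., lists and objects as JSON in quotes. send_rows: Moves the arm, as the interface text tells. Its arguments: {"type":"object","properties":{"series":{"type":"array","items":{"type":"object","properties":{"grip":{"type":"number"},"dx":{"type":"number"},"dy":{"type":"number"},"dz":{"type":"number"},"turn":{"type":"number"}}}},"force":{"type":"number"}},"required":["series"]}

```bash
ls; mkdir -p pics
cat > h.py <<'E'
import numpy as np, cv2
from plant import get_state, snapshot, finish_job, regions_of
def K(s):
    f=200/np.tan(np.radians(s["fov_y"])/2); return f,s["cx"],s["cy"]
def rays(s,uv):
    f,cx,cy=K(s); uv=np.atleast_2d(np.asarray(uv,float)); d=(uv-[cx,cy])/f
    x=d.copy()
    for _ in range(30):
        x=d/(1+s["k1"]*(x**2).sum(1,keepdims=True))
    return np.c_[x,np.ones(len(x))]
def world(s,uv,z):
    r=rays(s,uv)*np.asarray(z).reshape(-1,1); return (r-s["t"])@s["R"]
def onplane(s,uv,h):
    r=rays(s,uv)@s["R"]; c=-np.array(s["R"]).T@s["t"]
    return c+r*((h-c[2])/r[:,2])[:,None]
def pts(s,mask):
    v,u=np.nonzero(mask&(s["depth"]>0)); return world(s,np.c_[u,v],s["depth"][v,u]),np.c_[u,v]
def proj(s,X):
    f,cx,cy=K(s); c=np.atleast_2d(X)@np.array(s["R"]).T+s["t"]; x=c[:,:2]/c[:,2:]
    return x*(1+s["k1"]*(x**2).sum(1,keepdims=True))*f+[cx,cy]
def save(s,n): cv2.imwrite("pics/"+n,cv2.cvtColor(s["img"],cv2.COLOR_RGB2BGR))
E
python3 - <<'E'
from h import *
print(get_state())
for n in ["scene","top","wrist"]:
    s=snapshot(n); save(s,n+"1.png"); print(n,s["fov_y"],s["cx"],s["cy"],s["k1"],-np.array(s["R"]).T@s["t"])
    for t in ["holder","ring_top","hasp","hasp_knob","flask_center","last","puller","buckle_a"]:
        for r in regions_of(s,t):
            if r["score"]<.2: continue
            P,_=pts(s,r["pixels"]); print(t,round(r["score"],2),r["extent"],P.mean(0).round(3) if len(P) else None,P.max(0).round(3) if len(P) else None)
E
```

```text
pics
{'clock': 0.0, 'q': array([-1.29116239,  0.68995224, -0.19448874,  1.56635335,  0.15730394,
        0.90250083, -0.21509488]), 'qd': array([-0.00037488, -0.00021363,  0.00055034,  0.00034609, -0.00028496,
       -0.00050475,  0.00161828]), 'joint_torque': array([-1.07085320e-04, -5.27559614e+01, -1.26719903e+00, -1.53424537e+01,
       -5.26618597e-02,  6.35982797e-03,  1.73523035e-04]), 'tool_pos': array([0.15201192, 0.60557601, 0.23792673]), 'eef_rot': array([ 1.22571100e-01,  9.92459316e-01, -9.11113116e-04, -3.41601515e-05]), 'contact_force': array([0.20282245, 0.30361706, 0.27143904]), 'moment': array([-0.00151155,  0.02578679, -0.00485068]), 'opening': 1.0034923779713039}
scene 49.996210761091156 312.78686565542785 193.38622682409704 -0.056573752598453715 [1.31340695 0.76051702 0.96220728]
holder 0.84 [259.0, 151.3, 304.0, 199.5] [ 0.538 -0.223  0.034] [ 0.593 -0.157  0.114]
ring_top 0.64 [269.4, 166.9, 287.8, 184.2] [ 0.539 -0.23   0.055] [ 0.566 -0.199  0.068]
hasp 0.76 [268.1, 148.5, 291.2, 177.6] [ 0.526 -0.258  0.073] [ 0.544 -0.167  0.116]
hasp_knob 0.66 [266.2, 148.
[... 1565 characters left out ...]
66 [375.3, 189.8, 442.9, 240.8] [ 0.521 -0.231  0.033] [ 0.59  -0.158  0.118]
flask_center 0.58 [240.7, 258.9, 263.7, 285.9] [0.371 0.162 0.07 ] [0.403 0.2   0.119]
last 0.68 [246.5, 118.3, 333.6, 143.8] [0.743 0.071 0.049] [0.792 0.188 0.071]
puller 0.82 [141.1, 155.9, 172.7, 239.7] [0.573 0.423 0.015] [0.682 0.462 0.022]
buckle_a 0.57 [446.4, 235.9, 461.3, 253.6] [ 0.443 -0.367  0.009] [ 0.47  -0.347  0.015]
buckle_a 0.57 [449.0, 175.4, 466.7, 196.5] [ 0.608 -0.38   0.008] [ 0.632 -0.354  0.016]
wrist 67.15195881822639 318.7579813878734 201.59027676199494 0.016456463747386775 [0.07141683 0.62544018 0.38518976]
puller 0.54 [235.9, 368.5, 284.4, 392.1] [0.463 0.431 0.02 ] [0.495 0.596 0.337]
```

Run:
```python
import cv2
a=cv2.imread("pics/top1.png"); b=cv2.imread("pics/scene1.png")
A=cv2.resize(a[95:305,130:480],(800,480),interpolation=cv2.INTER_CUBIC)
cv2.imwrite("pics/topc.png",A)
cv2.imwrite("pics/scenec.png",cv2.resize(b[140:330,220:460],(758,600),interpolation=cv2.INTER_CUBIC))
```

```text
(no output)
```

View pics/topc.png

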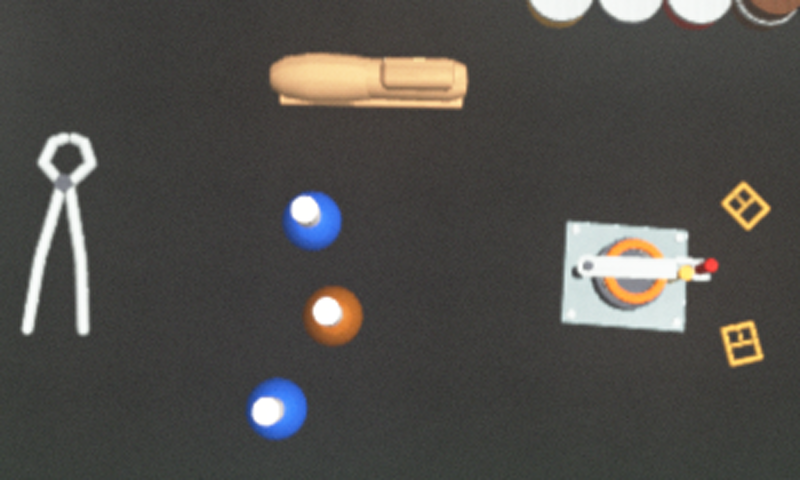

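View pics/scenec.png

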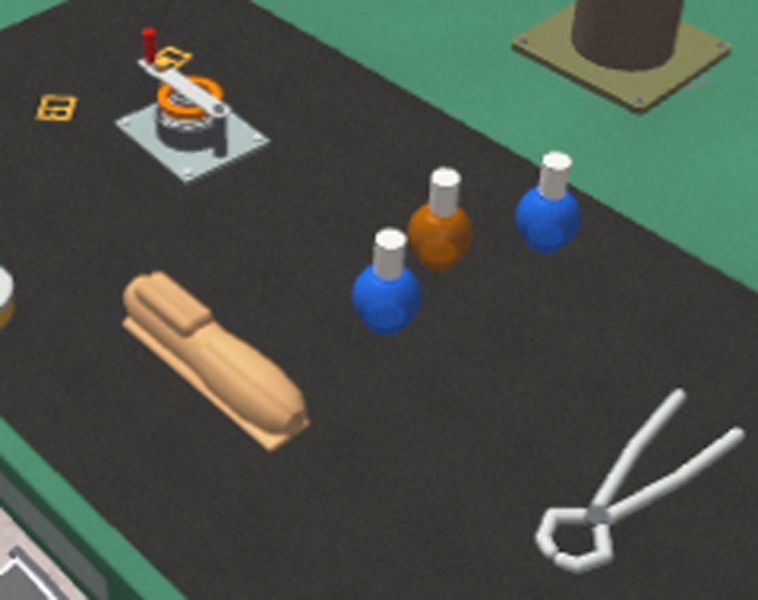

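The amber flask is the middle one of the three: about px (277,233) in the top view and (360,209) in the scene view. The two outer ones, at top px (266,190) and (252,272), are the blue look-alikes. Next I'll measure precisely.

```bash
cat > meas.py <<'E'
from h import *
def hsv(s): return cv2.cvtColor(s["img"],cv2.COLOR_RGB2HSV)
def near(s,xy,r,h=0.06):
    P=world(s,np.stack(np.meshgrid(np.arange(640),np.arange(400)),-1).reshape(-1,2),s["depth"].ravel()).reshape(400,640,3)
    return P,(np.hypot(P[...,0]-xy[0],P[...,1]-xy[1])<r)&(s["depth"]>0)
E
python3 - <<'E'
from meas import *
for n in ["top","scene"]:
    s=snapshot(n); H=hsv(s)
    P,m=near(s,(0.53,-0.23),0.13)
    org=m&(H[...,0]>5)&(H[...,0]<16)&(H[...,1]>170)&(H[...,2]>150)
    red=m&((H[...,0]<4)|(H[...,0]>174))&(H[...,1]>150)
    Pa,ma=near(s,(0.48,0.11),0.07); wh=ma&(H[...,1]<50)&(H[...,2]>150)
    Pm=near(s,(0.6,-0.05),0.04); print(n,"mat z",np.median(Pm[0][...,2][Pm[1]]))
    for k,mm,h in [("org",org,.06),("red",red,.112),("cap",wh,.11)]:
        v,u=np.nonzero(mm); Q=P[mm]; print(k,mm.sum(),[u.min(),v.min(),u.max(),v.max()],"pts",Q.mean(0).round(4),np.percentile(Q[:,2],[5,50,95]).round(4))
        W=onplane(s,np.c_[u,v],h); 
        if k=="cap":
            t=Q[:,2]>0.105; W=W[t]
        (c,r)=cv2.minEnclosingCircle((W[:,:2]*1000).astype(np.float32)); print("  plane",W.mean(0).round(4),"circ",np.round(c,1),round(r,1))
E
```

```text
top mat z 0.003973569158993282
org 38 [np.int64(395), np.int64(200), np.int64(417), np.int64(226)] pts [ 0.5196 -0.2255  0.0626] [0.0581 0.0627 0.066 ]
  plane [ 0.5199 -0.2262  0.06  ] circ [ 522.  -231.1] 34.7
red 36 [np.int64(435), np.int64(208), np.int64(443), np.int64(213)] pts [ 0.5229 -0.3001  0.1123] [0.0929 0.115  0.119 ]
  plane [ 0.5229 -0.3003  0.112 ] circ [ 522.4 -298.2] 11.3
cap 119 [np.int64(267), np.int64(225), np.int64(279), np.int64(236)] pts [0.4723 0.1063 0.1129] [0.102  0.1145 0.1176]
  plane [0.4732 0.1071 0.11  ] circ [473.1 107.1] 13.8
scene mat z 0.003487216441597017
org 28 [np.int64(270), np.int64(164), np.int64(289), np.int64(175)] pts [ 0.527  -0.2436  0.0558] [0.0024 0.0625 0.0654]
  plane [ 0.5309 -0.239   0.06  ] circ [ 523.4 -235.6] 37.4
red 35 [np.int64(265), np.int64(149), np.int64(268), np.int64(159)] pts [ 0.5294 -0.2989  0.1016] [0.0807 0.1039 0.1163]
  plane [ 0.5387 -0.2864  0.112 ] circ [ 539.3 -284.2] 33.1
cap 41 [np.int64(346), np.int64(194), np.int64(364), np.int64(215)] pts [0.4772 0.103  0.1057] [0.0029 0.1138 0.1179]
  plane [0.473  0.1036 0.11  ] circ [473.7 102.6] 14.5
```

```bash
cat > mv.py <<'E'
from h import *
from scipy.spatial.transform import Rotation as Ro
def to(*targets):
    s=get_state(); R=Ro.from_quat(s["eef_rot"]).as_matrix(); p=s["tool_pos"]
    print("clock",s["clock"],"tcp",p.round(4),"toolx heading",np.degrees(np.arctan2(R[1,0],R[0,0])).round(2),"tilt",np.degrees(np.arccos(-R[2,2])).round(2),"j7",s["q"][6].round(3))
    for t in targets:
        d=R.T@(np.array(t)-p)*1000; n=int(np.ceil(np.abs(d).max()/48)); n=max(n,int(np.ceil(np.linalg.norm(d)/49.5)))
        print(t,"total",d.round(1),"rows",n,"each",(d/n).round(2)); p=np.array(t)
E
python3 -c "
from mv import *
to((0.42,0.32,0.27),(0.44,-0.25,0.28))"
```

```text
clock 1.45 tcp [0.152  0.6062 0.2387] toolx heading 165.92 tilt 0.0 j7 -0.215
(0.42, 0.32, 0.27) total [-329.5 -212.4  -31.3] rows 8 each [-41.19 -26.56  -3.91]
(0.44, -0.25, 0.28) total [-158.1 -548.   -10. ] rows 12 each [-13.17 -45.67  -0.84]
```

Call:
send_rows --series '[{"dx": -41, "dy": -26.5, "dz": -4}, {"dx": -41, "dy": -26.5, "dz": -4}, {"dx": -41, "dy": -26.5, "dz": -4}, {"dx": -41, "dy": -26.5, "dz": -4}, {"dx": -41, "dy": -26.5, "dz": -4}, {"dx": -41, "dy": -26.5, "dz": -4}, {"dx": -41, "dy": -26.5, "dz": -4}, {"dx": -41, "dy": -26.5, "dz": -4, "grip": 0}, {"dx": -13, "dy": -45.5, "dz": -1, "grip": 0}, {"dx": -13, "dy": -45.5, "dz": -1, "grip": 0}, {"dx": -13, "dy": -45.5, "dz": -1}, {"dx": -13, "dy": -45.5, "dz": -1}, {"dx": -13, "dy": -45.5, "dz": -1}, {"dx": -13, "dy": -45.5, "dz": -1}, {"dx": -13, "dy": -45.5, "dz": -1}, {"dx": -13, "dy": -45.5, "dz": -1}, {"dx": -13, "dy": -45.5, "dz": -1}, {"dx": -13, "dy": -45.5, "dz": -1}, {"dx": -13, "dy": -45.5, "dz": -1}, {"dx": -13, "dy": -45.5, "dz": -1}]'

```text
schema error: expected keys grip, dx, dy, dz, turn
```

Call:
send_rows --series '[{"dx": -41, "dy": -26.5, "dz": -4, "turn": 0, "grip": 1}, {"dx": -41, "dy": -26.5, "dz": -4, "turn": 0, "grip": 1}, {"dx": -41, "dy": -26.5, "dz": -4, "turn": 0, "grip": 1}, {"dx": -41, "dy": -26.5, "dz": -4, "turn": 0, "grip": 1}, {"dx": -41, "dy": -26.5, "dz": -4, "turn": 0, "grip": 1}, {"dx": -41, "dy": -26.5, "dz": -4, "turn": 0, "grip": 1}, {"dx": -41, "dy": -26.5, "dz": -4, "turn": 0, "grip": 1}, {"dx": -41, "dy": -26.5, "dz": -4, "turn": 0, "grip": 0}, {"dx": -13, "dy": -45.5, "dz": -1, "turn": 0, "grip": 0}, {"dx": -13, "dy": -45.5, "dz": -1, "turn": 0, "grip": 0}, {"dx": -13, "dy": -45.5, "dz": -1, "turn": 0, "grip": 0}, {"dx": -13, "dy": -45.5, "dz": -1, "turn": 0, "grip": 0}, {"dx": -13, "dy": -45.5, "dz": -1, "turn": 0, "grip": 0}, {"dx": -13, "dy": -45.5, "dz": -1, "turn": 0, "grip": 0}, {"dx": -13, "dy": -45.5, "dz": -1, "turn": 0, "grip": 0}, {"dx": -13, "dy": -45.5, "dz": -1, "turn": 0, "grip": 0}, {"dx": -13, "dy": -45.5, "dz": -1, "turn": 0, "grip": 0}, {"dx": -13, "dy": -45.5, "dz": -1, "turn": 0, "grip": 0}, {"dx": -13, "dy": -45.5, "dz": -1, "turn": 0, "grip": 0}, {"dx": -13, "dy": -45.5, "dz": -1, "turn": 0, "grip": 0}]'

```text
clock: 3.45
tool_pos: [0.437, -0.2488, 0.283]
eef_rot: [0.123, 0.992, 0.0, 0.0]
contact_force: [0.7, 0.2, 0.1]
opening: 0.006
```

Run:
```python
from meas import *
from mv import to
to()
s=snapshot("wrist"); save(s,"w2.png")
for t in ["ring_top","hasp","hasp_knob","holder"]:
    for r in regions_of(s,t)[:2]:
        P,_=pts(s,r["pixels"]); print(t,r["score"],r["extent"],P.mean(0).round(3))
```

```text
clock 3.45 tcp [ 0.437  -0.2488  0.283 ] toolx heading 165.91 tilt 0.04 j7 1.589
ring_top 0.96 [318.0, 198.7, 372.5, 254.4] [ 0.511 -0.232  0.057]
hasp 0.94 [283.6, 218.6, 399.2, 256.8] [ 0.524 -0.23   0.074]
hasp_knob 0.76 [286.3, 218.2, 399.5, 254.7] [ 0.524 -0.23   0.074]
holder 0.93 [288.7, 166.3, 397.5, 255.7] [ 0.508 -0.232  0.035]
```

View pics/w2.png

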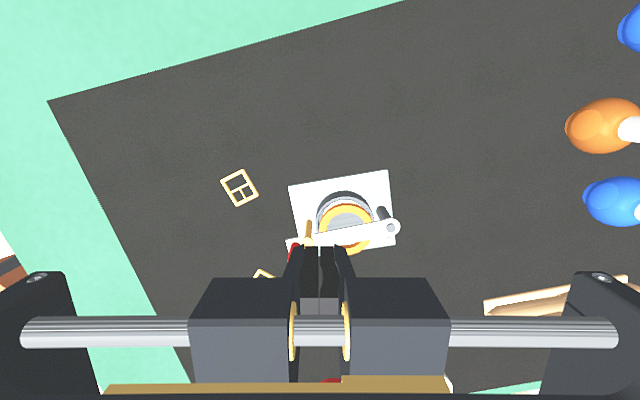

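Run:
```python
from meas import *
from mv import to
s=snapshot("wrist")
print("pivot w",onplane(s,[[391,227]],0.078).round(4))
s=snapshot("top"); save(s,"t3.png")
cv2.imwrite("pics/t3c.png",cv2.resize(cv2.cvtColor(s["img"],4)[180:260,360:480],(780,520),interpolation=cv2.INTER_CUBIC))
```

```text
pivot w [[ 0.526  -0.1749  0.078 ]]
```

View pics/t3c.png

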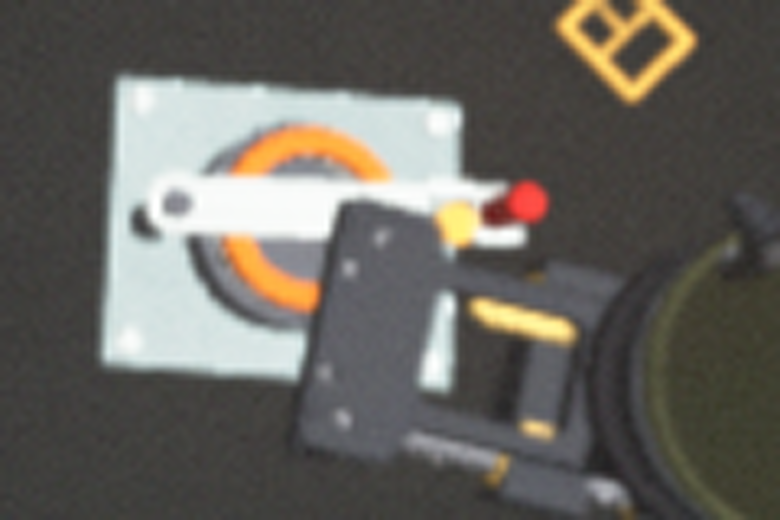

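Run:
```python
import cv2
a=cv2.imread("pics/top1.png")
cv2.imwrite("pics/t1c.png",cv2.resize(a[180:260,360:480],(780,520),interpolation=cv2.INTER_CUBIC))
```

```text
(no output)
```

View pics/t1c.png

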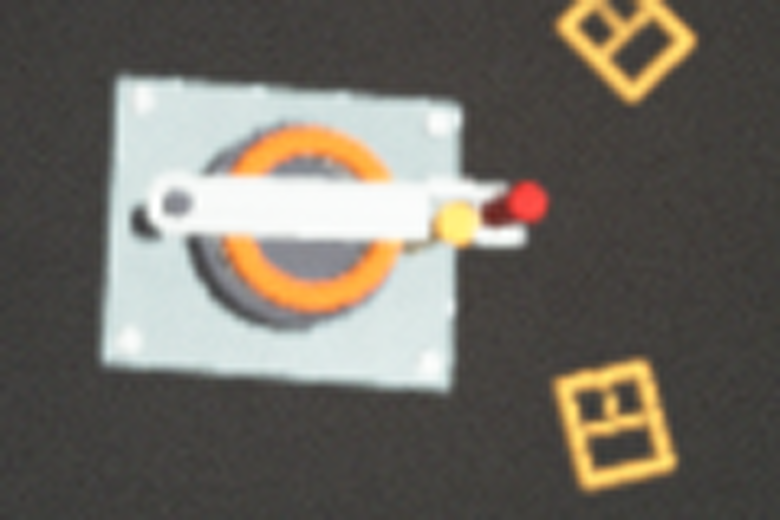

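Run:
```python
from meas import *
s=snapshot("top")
f=lambda p,z: onplane(s,(np.array(p)+0.5)/6.5-0.5+[360,180],z)[:,:2].round(4)
C=f([(120,77),(463,100),(450,390),(103,365)],.0117); print(C,C.mean(0)); d=C[1]-C[0]+C[2]-C[3]; print("yaw of -y",np.degrees(np.arctan2(d[1],d[0])))
print("ring",f([(312,218)],.0637),"pivot",f([(177,203)],.075),"knob",f([(527,202)],.1155),"catch",f([(457,222)],.0817))
```

```text
[[ 0.5868 -0.166 ]
 [ 0.5782 -0.3102]
 [ 0.4574 -0.3001]
 [ 0.4672 -0.1568]] [ 0.5224   -0.233275]
yaw of -y -93.66193557551979
ring [[ 0.5222 -0.2321]] pivot [[ 0.5265 -0.1765]] knob [[ 0.5228 -0.3012]] catch [[ 0.5189 -0.2845]]
```

Run:
```python
from mv import to
to((0.483,-0.300,0.15),(0.483,-0.3,0.092))
```

```text
clock 3.85 tcp [ 0.4374 -0.2449  0.2828] toolx heading 166.1 tilt 0.05 j7 1.585
(0.483, -0.3, 0.15) total [-57.5 -42.7 132.7] rows 4 each [-14.38 -10.67  33.18]
(0.483, -0.3, 0.092) total [-0. -0. 58.] rows 2 each [-1.0e-02 -2.0e-02  2.9e+01]
```

Call:
send_rows --series '[{"dx": -14.4, "dy": -10.7, "dz": 33, "turn": 0, "grip": 0}, {"dx": -14.4, "dy": -10.7, "dz": 33, "turn": 0, "grip": 0}, {"dx": -14.4, "dy": -10.7, "dz": 33, "turn": 0, "grip": 0}, {"dx": -14.4, "dy": -10.7, "dz": 33, "turn": 0, "grip": 0}, {"dx": 0, "dy": 0, "dz": 0, "turn": -0.1, "grip": 0}, {"dx": 0, "dy": 0, "dz": 0, "turn": -0.1, "grip": 0}, {"dx": 0, "dy": 0, "dz": 0, "turn": 0, "grip": 0}, {"dx": 0, "dy": 0, "dz": 0, "turn": 0, "grip": 0}]'

```text
clock: 4.65
tool_pos: [0.483, -0.3013, 0.1509]
eef_rot: [0.023, 1.0, 0.0, 0.0]
contact_force: [-0.6, -0.2, 0.3]
opening: -0.001
```

Run:
```python
from mv import to
from h import *
to((0.483,-0.3,0.092))
s=snapshot("wrist"); save(s,"w4.png")
```

```text
clock 4.65 tcp [ 0.483  -0.3013  0.1509] toolx heading 177.33 tilt 0.04 j7 1.725
(0.483, -0.3, 0.092) total [ 0.1  1.3 58.9] rows 2 each [ 0.05  0.63 29.47]
```

View pics/w4.png

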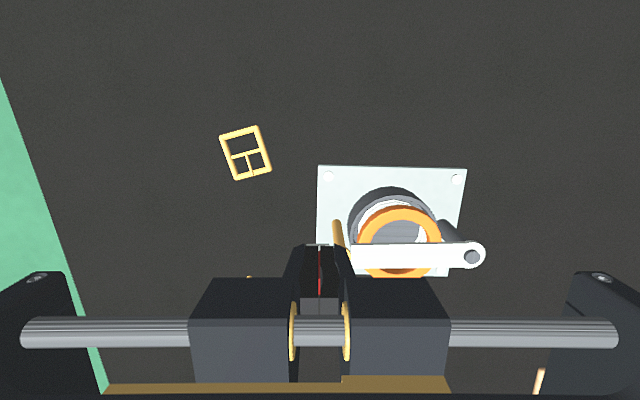

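Run:
```python
from mv import *
piv=np.array([.5265,-.1765])
h0=np.radians(177.33+180-360); hold=np.radians(-93.7)
st=get_state(); p=st["tool_pos"][:2].copy(); h=h0
out=[]
ths=np.arange(0.0,1.55,0.1)
for i,th in enumerate(ths):
    a=hold+th; Kp=piv+.125*np.array([np.cos(a),np.sin(a)])
    hh=h0+0.055*i
    F=Kp-0.016*np.array([np.cos(hh),np.sin(hh)])
    d=(F-p)*1000
    # tool x = -n(h), tool y = for heading tx, down: y = (tx rotated cw 90)
    tx=-np.array([np.cos(h),np.sin(h)]); ty=np.array([tx[1],-tx[0]])
    print(round(th,2),F.round(3),"dx %.1f dy %.1f turn %.3f"%(d@tx,d@ty,-(hh-h))); p=F;h=hh
R=Ro.from_quat(st["eef_rot"]).as_matrix(); print(R[:,1])
```

```text
0.0 [ 0.502 -0.3  ] dx -19.5 dy 1.9 turn -0.000
0.1 [ 0.515 -0.302] dx -12.5 dy -0.5 turn -0.055
0.2 [ 0.527 -0.301] dx -12.5 dy 0.1 turn -0.055
0.3 [ 0.54 -0.3 ] dx -12.4 dy 0.6 turn -0.055
0.4 [ 0.552 -0.297] dx -12.3 dy 1.2 turn -0.055
0.5 [ 0.564 -0.293] dx -12.2 dy 1.7 turn -0.055
0.6 [ 0.575 -0.288] dx -12.1 dy 2.3 turn -0.055
0.7 [ 0.586 -0.282] dx -12.0 dy 2.8 turn -0.055
0.8 [ 0.596 -0.275] dx -11.8 dy 3.4 turn -0.055
0.9 [ 0.605 -0.267] dx -11.6 dy 3.9 turn -0.055
1.0 [ 0.613 -0.258] dx -11.3 dy 4.4 turn -0.055
1.1 [ 0.62  -0.249] dx -11.1 dy 4.9 turn -0.055
1.2 [ 0.627 -0.238] dx -10.8 dy 5.4 turn -0.055
1.3 [ 0.632 -0.228] dx -10.5 dy 5.9 turn -0.055
1.4 [ 0.636 -0.216] dx -10.2 dy 6.4 turn -0.055
1.5 [ 0.639 -0.205] dx -9.9 dy 6.8 turn -0.055
[4.64806048e-02 9.98919186e-01 1.11357310e-04]
```

Call:
send_rows --series '[{"dx": 0, "dy": 1.5, "dz": 29.5, "turn": 0, "grip": 0}, {"dx": 0, "dy": 0, "dz": 29.5, "turn": 0, "grip": 0}, {"dx": -10, "dy": 0, "dz": 0, "turn": 0, "grip": 0}, {"dx": -9.5, "dy": 0.4, "dz": 0, "turn": 0, "grip": 0}, {"dx": -12.5, "dy": -0.5, "dz": 0, "turn": -0.055, "grip": 0}, {"dx": -12.5, "dy": 0.1, "dz": 0, "turn": -0.055, "grip": 0}, {"dx": -12.4, "dy": 0.6, "dz": 0, "turn": -0.055, "grip": 0}, {"dx": -12.3, "dy": 1.2, "dz": 0, "turn": -0.055, "grip": 0}, {"dx": -12.2, "dy": 1.7, "dz": 0, "turn": -0.055, "grip": 0}, {"dx": -12.1, "dy": 2.3, "dz": 0, "turn": -0.055, "grip": 0}, {"dx": 0, "dy": 0, "dz": 0, "turn": 0, "grip": 0}]'

```text
clock: 5.8
tool_pos: [0.5783, -0.2882, 0.0939]
eef_rot: [-0.142, 0.99, -0.0, 0.003]
contact_force: [0.3, 0.3, -0.1]
opening: 0.002
```

Run:
```python
from mv import to
from h import *
to()
s=snapshot("top"); save(s,"t5.png")
cv2.imwrite("pics/t5c.png",cv2.resize(cv2.cvtColor(s["img"],4)[160:260,360:480],(720,600),interpolation=cv2.INTER_CUBIC))
```

```text
clock 5.8 tcp [ 0.5783 -0.2882  0.0939] toolx heading -163.63 tilt 0.34 j7 1.907
```

View pics/t5c.png

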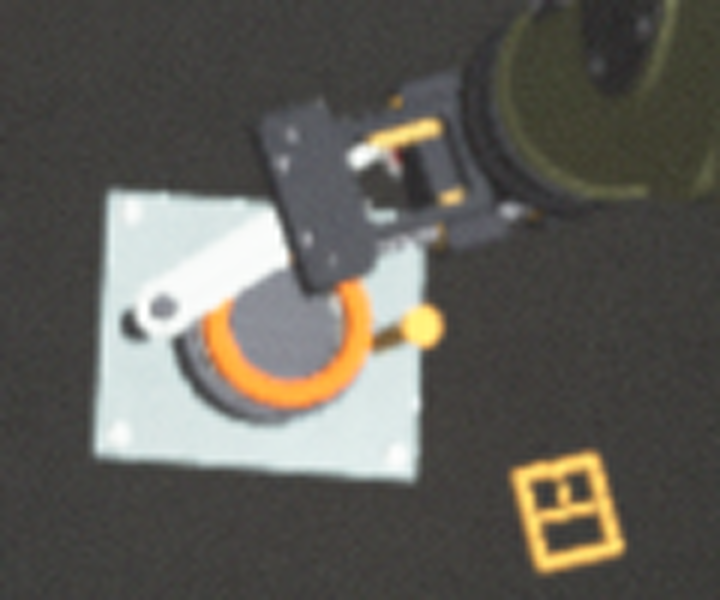

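The top crop shows the hasp swinging, now at about 35–40° and moving with the tool. I'll carry on.

Call:
send_rows --series '[{"dx": -12, "dy": 2.8, "dz": 0, "turn": -0.055, "grip": 0}, {"dx": -11.8, "dy": 3.4, "dz": 0, "turn": -0.055, "grip": 0}, {"dx": -11.6, "dy": 3.9, "dz": 0, "turn": -0.055, "grip": 0}, {"dx": -11.3, "dy": 4.4, "dz": 0, "turn": -0.055, "grip": 0}, {"dx": -11.1, "dy": 4.9, "dz": 0, "turn": -0.055, "grip": 0}, {"dx": -10.8, "dy": 5.4, "dz": 0, "turn": -0.055, "grip": 0}, {"dx": -10.5, "dy": 5.9, "dz": 0, "turn": -0.055, "grip": 0}, {"dx": -10.2, "dy": 6.4, "dz": 0, "turn": -0.055, "grip": 0}, {"dx": -9.9, "dy": 6.8, "dz": 0, "turn": -0.055, "grip": 0}, {"dx": 0, "dy": 0, "dz": 0, "turn": 0, "grip": 0}, {"dx": 0, "dy": 0, "dz": 0, "turn": 0, "grip": 0}]'

```text
clock: 6.95
tool_pos: [0.6383, -0.2048, 0.0916]
eef_rot: [-0.38, 0.925, 0.0, -0.0]
contact_force: [-0.3, -0.8, -0.6]
opening: 0.005
```

Run:
```python
from mv import to
from h import *
to()
s=snapshot("top"); save(s,"t6.png")
cv2.imwrite("pics/t6c.png",cv2.resize(cv2.cvtColor(s["img"],4)[160:260,360:480],(720,600),interpolation=cv2.INTER_CUBIC))
```

```text
clock 6.95 tcp [ 0.6383 -0.2048  0.0916] toolx heading -135.33 tilt 0.03 j7 2.174
```

View pics/t6c.png

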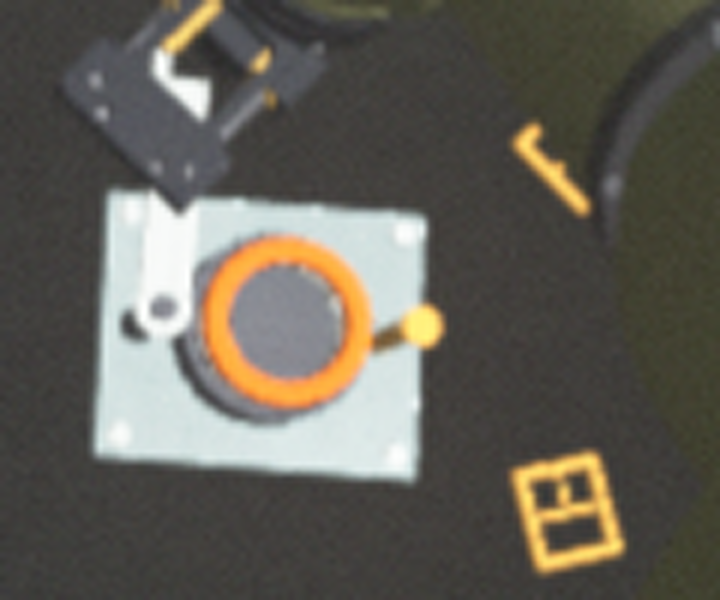

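Call:
send_rows --series '[{"dx": 25, "dy": 0, "dz": 0, "turn": 0, "grip": 0}, {"dx": 0, "dy": 0, "dz": -40, "turn": 0, "grip": 0}, {"dx": 0, "dy": 0, "dz": -40, "turn": 0.13, "grip": 0.3}, {"dx": 0, "dy": 0, "dz": -40, "turn": 0.13, "grip": 0.6}, {"dx": 0, "dy": 0, "dz": 0, "turn": 0.13, "grip": 0.7}, {"dx": 0, "dy": 0, "dz": 0, "turn": 0.13, "grip": 0.7}, {"dx": 0, "dy": 0, "dz": 0, "turn": 0.13, "grip": 0.7}, {"dx": 0, "dy": 0, "dz": 0, "turn": 0.13, "grip": 0.7}, {"dx": 0, "dy": 0, "dz": 0, "turn": 0, "grip": 0.7}]'

```text
clock: 7.9
tool_pos: [0.6203, -0.2236, 0.2118]
eef_rot: [0.001, 1.0, -0.0, -0.0]
contact_force: [-1.2, -0.9, -0.2]
opening: 0.614
```

Run:
```python
from mv import to
from meas import *
to((0.473,0.106,0.2))
s=snapshot("top"); save(s,"t7.png"); H=hsv(s)
P,m=near(s,(0.522,-0.232),0.045)
org=m&(H[...,0]>5)&(H[...,0]<18)&(H[...,1]>130)&(H[...,2]>130)
v,u=np.nonzero(org); W=onplane(s,np.c_[u,v],.0637)[:,:2]*1000
hull=cv2.convexHull(W.astype(np.float32)); print(len(u),cv2.minEnclosingCircle(hull),cv2.fitEllipse(hull))
cv2.imwrite("pics/t7c.png",cv2.resize(cv2.cvtColor(s["img"],4)[160:260,230:470],(800,333),interpolation=cv2.INTER_CUBIC))
s=snapshot("wrist"); save(s,"w7.png")
```

```text
clock 7.9 tcp [ 0.6203 -0.2236  0.2118] toolx heading 179.86 tilt 0.05 j7 1.633
(0.473, 0.106, 0.2) total [148.1 329.3  11.6] rows 8 each [18.51 41.16  1.45]
188 ((521.5631103515625, -231.6501007080078), 36.07712936401367) ((521.44970703125, -231.49435424804688), (70.19349670410156, 71.16426849365234), 116.51609802246094)
```

View pics/t7c.png

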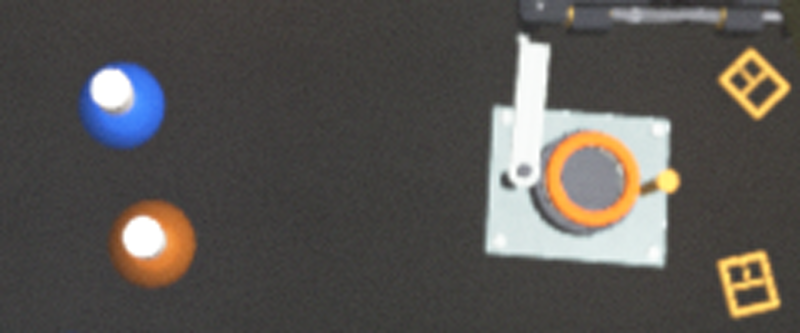

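Call:
send_rows --series '[{"dx": 18.5, "dy": 41.1, "dz": 1.5, "turn": 0, "grip": 0.7}, {"dx": 18.5, "dy": 41.1, "dz": 1.5, "turn": 0, "grip": 0.7}, {"dx": 18.5, "dy": 41.1, "dz": 1.5, "turn": 0, "grip": 0.7}, {"dx": 18.5, "dy": 41.1, "dz": 1.5, "turn": 0, "grip": 0.7}, {"dx": 18.5, "dy": 41.1, "dz": 1.5, "turn": 0, "grip": 0.7}, {"dx": 18.5, "dy": 41.1, "dz": 1.5, "turn": 0, "grip": 0.7}, {"dx": 18.5, "dy": 41.1, "dz": 1.5, "turn": 0, "grip": 0.7}, {"dx": 18.5, "dy": 41.6, "dz": 1.5, "turn": 0, "grip": 0.7}, {"dx": 0, "dy": 0, "dz": 0, "turn": 0, "grip": 0.7}, {"dx": 0, "dy": 0, "dz": 0, "turn": 0, "grip": 0.7}]'

```text
clock: 9.0
tool_pos: [0.4728, 0.1074, 0.1999]
eef_rot: [-0.002, 1.0, 0.0, 0.0]
contact_force: [0.6, -1.0, -0.2]
opening: 0.7
```

Run:
```python
from mv import to
from meas import *
to((0.473,0.106,0.078))
s=snapshot("wrist"); save(s,"w8.png"); H=hsv(s)
P,m=near(s,(0.473,0.106),0.03); 
wh=m&(P[...,2]>.105)&(P[...,2]<.13)&(H[...,1]<60)&(H[...,2]>140)
v,u=np.nonzero(wh); print(len(u))
if len(u):
    W=onplane(s,np.c_[u,v],.1147)[:,:2]*1000; print(P[wh].mean(0),[u.min(),v.min(),u.max(),v.max()],cv2.minEnclosingCircle(W.astype(np.float32)))
```

```text
clock 9.0 tcp [0.4728 0.1074 0.1999] toolx heading -179.78 tilt 0.02 j7 1.014
(0.473, 0.106, 0.078) total [ -0.2  -1.4 121.9] rows 3 each [-0.05 -0.47 40.62]
897
[0.47167822 0.10477373 0.1139841 ] [np.int64(301), np.int64(189), np.int64(333), np.int64(223)] ((471.5204162597656, 105.36073303222656), 14.895522117614746)
```

View pics/w8.png

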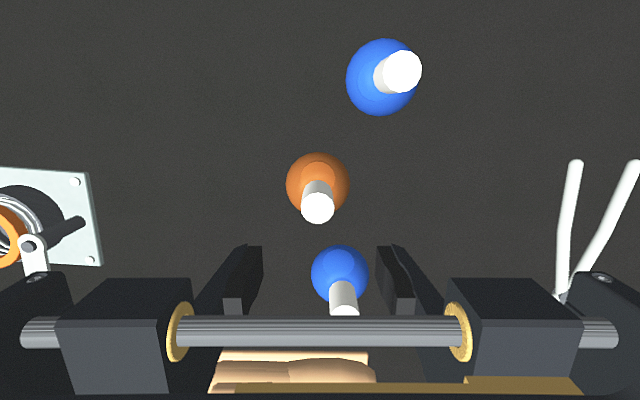

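Three flasks are in view: blue at (383,75), amber at (317,190) and blue at (340,280). The amber one, with its cap at (317,207), matches the description, and the enlarged top crop showed the same. I'm descending on it now.

Call:
send_rows --series '[{"dx": 0.8, "dy": -1.6, "dz": 42, "turn": 0, "grip": 0.7}, {"dx": 0, "dy": 0, "dz": 40, "turn": 0, "grip": 0.7}, {"dx": 0, "dy": 0, "dz": 30, "turn": 0, "grip": 0.7}, {"dx": 0, "dy": 0, "dz": 10, "turn": 0, "grip": 0.7}, {"dx": 0, "dy": 0, "dz": 0, "turn": 0, "grip": 0.7}, {"dx": 0, "dy": 0, "dz": 0, "turn": 0, "grip": 0.25}, {"dx": 0, "dy": 0, "dz": 0, "turn": 0, "grip": 0.25}, {"dx": 0, "dy": 0, "dz": 0, "turn": 0, "grip": 0}, {"dx": 0, "dy": 0, "dz": 0, "turn": 0, "grip": 0}, {"dx": 0, "dy": 0, "dz": 0, "turn": 0, "grip": 0}, {"dx": 0, "dy": 0, "dz": 0, "turn": 0, "grip": 0}]' --force 35

```text
clock: 10.15
tool_pos: [0.4726, 0.1053, 0.0783]
eef_rot: [0.0, 1.0, 0.0, 0.001]
contact_force: [-1.3, 0.8, 6.5]
opening: 0.307
```

Run:
```python
from mv import *
to(); print(get_state()["contact_force"],get_state()["opening"])
s=snapshot("wrist"); save(s,"w9.png")
s=snapshot("scene"); cv2.imwrite("pics/s9c.png",cv2.resize(cv2.cvtColor(s["img"],4)[150:260,280:440],(800,550),interpolation=cv2.INTER_CUBIC))
```

```text
clock 10.15 tcp [0.4726 0.1053 0.0783] toolx heading 179.98 tilt 0.09 j7 0.933
[-1.30595477  0.76259432  6.45922425] 0.30725992492674414
```

View pics/s9c.png

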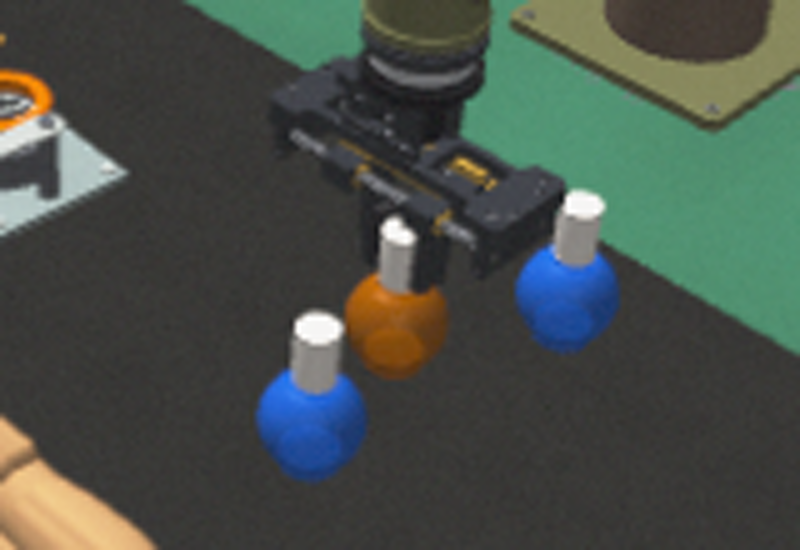

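Call:
send_rows --series '[{"dx": 0, "dy": 0, "dz": -10, "turn": 0, "grip": 0}, {"dx": 0, "dy": 0, "dz": -25, "turn": 0, "grip": 0}, {"dx": 0, "dy": 0, "dz": -35, "turn": 0, "grip": 0}, {"dx": 0, "dy": 0, "dz": -35, "turn": 0, "grip": 0}, {"dx": 0, "dy": 0, "dz": -25, "turn": 0, "grip": 0}, {"dx": 0, "dy": 0, "dz": 0, "turn": 0, "grip": 0}]'

```text
clock: 10.85
tool_pos: [0.4736, 0.1052, 0.2108]
eef_rot: [0.001, 1.0, 0.001, 0.003]
contact_force: [1.0, 0.6, -1.8]
opening: 0.303
```

Run:
```python
from mv import *
print(get_state()["contact_force"],get_state()["opening"])
to((0.5215,-0.2316,0.208))
```

```text
[ 0.99562157  0.58948356 -1.76779397] 0.30302756425960053
clock 10.85 tcp [0.4736 0.1052 0.2108] toolx heading 179.92 tilt 0.35 j7 1.01
(0.5215, -0.2316, 0.208) total [ -48.3 -336.8    2.5] rows 8 each [ -6.04 -42.09   0.31]
```

Call:
send_rows --series '[{"dx": -2, "dy": -14, "dz": 0, "turn": 0, "grip": 0}, {"dx": -4, "dy": -28, "dz": 0, "turn": 0, "grip": 0}, {"dx": -4, "dy": -28, "dz": 0, "turn": 0, "grip": 0}, {"dx": -4, "dy": -28, "dz": 0, "turn": 0, "grip": 0}, {"dx": -4, "dy": -28, "dz": 0, "turn": 0, "grip": 0}, {"dx": -4, "dy": -28, "dz": 0, "turn": 0, "grip": 0}, {"dx": -4, "dy": -28, "dz": 0, "turn": 0, "grip": 0}, {"dx": -4, "dy": -28, "dz": 0, "turn": 0, "grip": 0}, {"dx": -4, "dy": -28, "dz": 0, "turn": 0, "grip": 0}, {"dx": -4, "dy": -28, "dz": 0, "turn": 0, "grip": 0}, {"dx": -4, "dy": -28, "dz": 0, "turn": 0, "grip": 0}, {"dx": -4, "dy": -28, "dz": 0, "turn": 0, "grip": 0}, {"dx": -2, "dy": -15, "dz": 0, "turn": 0, "grip": 0}, {"dx": 0, "dy": 0, "dz": 0, "turn": 0, "grip": 0}, {"dx": 0, "dy": 0, "dz": 0, "turn": 0, "grip": 0}]'

```text
clock: 12.35
tool_pos: [0.5193, -0.2305, 0.207]
eef_rot: [-0.0, 1.0, 0.001, -0.001]
contact_force: [0.1, 1.2, -1.5]
opening: 0.311
```

Run:
```python
from mv import *
to((0.5215,-0.2316,0.135))
s=snapshot("scene"); cv2.imwrite("pics/s10c.png",cv2.resize(cv2.cvtColor(s["img"],4)[90:210,220:340],(600,600),interpolation=cv2.INTER_CUBIC))
P,_=pts(s,regions_of(s,"flask_center")[0]["pixels"])
for r in regions_of(s,"flask_center"):
    P,_=pts(s,r["pixels"]); print(r["score"],r["extent"],P.mean(0).round(3),P[:,2].min().round(3),P[:,2].max().round(3))
s=snapshot("wrist"); save(s,"w10.png")
```

```text
clock 12.35 tcp [ 0.5193 -0.2305  0.207 ] toolx heading -179.99 tilt 0.14 j7 1.639
(0.5215, -0.2316, 0.135) total [-2.3 -1.2 72. ] rows 2 each [-1.14 -0.61 35.99]
0.82 [387.4, 186.8, 403.7, 221.1] [0.387 0.176 0.064] 0.006 0.117
0.76 [332.9, 213.7, 353.8, 247.0] [0.595 0.142 0.063] 0.0 0.118
0.75 [271.0, 125.9, 292.0, 155.4] [ 0.53  -0.224  0.178] -0.001 0.246
```

View pics/s10c.png

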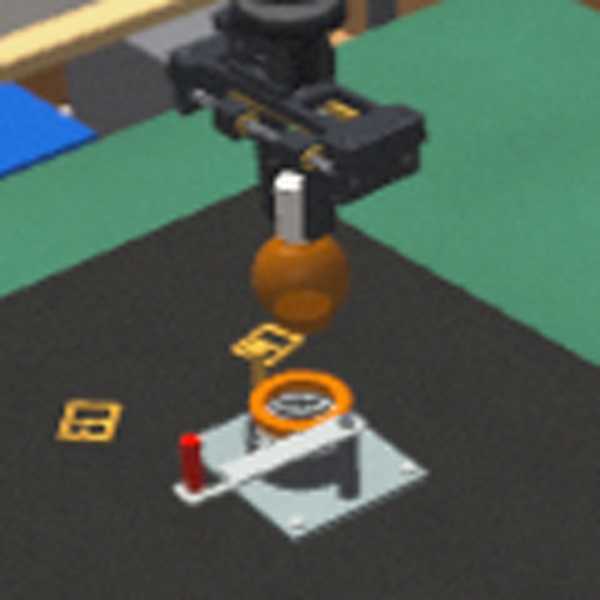

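View pics/w10.png

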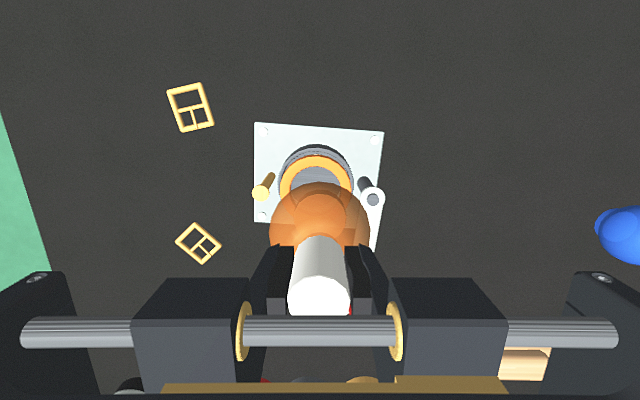

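Call:
send_rows --series '[{"dx": -2.2, "dy": -1.1, "dz": 20, "turn": 0, "grip": 0}, {"dx": 0, "dy": 0, "dz": 25, "turn": 0, "grip": 0}, {"dx": 0, "dy": 0, "dz": 20, "turn": 0, "grip": 0}, {"dx": 0, "dy": 0, "dz": 7, "turn": 0, "grip": 0}, {"dx": 0, "dy": 0, "dz": 0, "turn": 0, "grip": 0}, {"dx": 0, "dy": 0, "dz": 0, "turn": 0, "grip": 0}, {"dx": 0, "dy": 0, "dz": 0, "turn": 0, "grip": 0}]'

```text
clock: 13.25
tool_pos: [0.5229, -0.2333, 0.1368]
eef_rot: [0.0, 1.0, -0.0, 0.001]
contact_force: [0.8, -0.9, -1.5]
opening: 0.308
```

Run:
```python
from mv import *
to((0.5215,-0.2316,0.105)); print(get_state()["contact_force"])
s=snapshot("scene"); cv2.imwrite("pics/s11c.png",cv2.resize(cv2.cvtColor(s["img"],4)[90:210,220:340],(600,600),interpolation=cv2.INTER_CUBIC))
```

```text
clock 13.25 tcp [ 0.5229 -0.2333  0.1368] toolx heading 179.96 tilt 0.13 j7 1.596
(0.5215, -0.2316, 0.105) total [ 1.5  1.8 31.8] rows 1 each [ 1.45  1.77 31.83]
[ 0.76002322 -0.92231523 -1.53471374]
```

View pics/s11c.png

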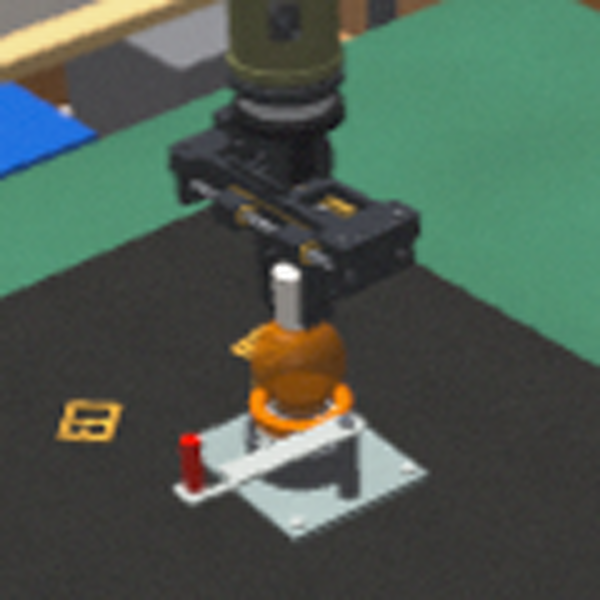

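The foot has entered the ring with no side force. I'll lower to seat it, dwell, then press.

Call:
send_rows --series '[{"dx": 0.7, "dy": 0.8, "dz": 4, "turn": 0, "grip": 0}, {"dx": 0, "dy": 0, "dz": 4, "turn": 0, "grip": 0}, {"dx": 0, "dy": 0, "dz": 3, "turn": 0, "grip": 0}, {"dx": 0, "dy": 0, "dz": 2, "turn": 0, "grip": 0}, {"dx": 0, "dy": 0, "dz": 0, "turn": 0, "grip": 0}, {"dx": 0, "dy": 0, "dz": 0, "turn": 0, "grip": 0}, {"dx": 0, "dy": 0, "dz": 0, "turn": 0, "grip": 0}, {"dx": 0, "dy": 0, "dz": 0, "turn": 0, "grip": 0}]' --force 45

```text
clock: 14.1
tool_pos: [0.5217, -0.2327, 0.123]
eef_rot: [0.0, 1.0, -0.0, 0.0]
contact_force: [1.4, -1.1, 2.2]
opening: 0.304
```

Run:
```python
from mv import *
to(); print(get_state()["contact_force"])
```

```text
clock 14.1 tcp [ 0.5217 -0.2327  0.123 ] toolx heading 179.95 tilt 0.06 j7 1.587
[ 1.3600598  -1.06151099  2.24688359]
```

Call:
send_rows --series '[{"dx": 0, "dy": 0, "dz": 3, "turn": 0, "grip": 0}, {"dx": 0, "dy": 0, "dz": 4, "turn": 0, "grip": 0}, {"dx": 0, "dy": 0, "dz": 4, "turn": 0, "grip": 0}, {"dx": 0, "dy": 0, "dz": 3, "turn": 0, "grip": 0}, {"dx": 0, "dy": 0, "dz": 2, "turn": 0, "grip": 0}, {"dx": 0, "dy": 0, "dz": 0, "turn": 0, "grip": 0}, {"dx": 0, "dy": 0, "dz": 0, "turn": 0, "grip": 0}, {"dx": 0, "dy": 0, "dz": 0, "turn": 0, "grip": 0}]'

```text
clock: 14.9
tool_pos: [0.5225, -0.2328, 0.1074]
eef_rot: [0.0, 1.0, -0.0, 0.001]
contact_force: [1.1, -0.5, 9.8]
opening: 0.306
```

Run:
```python
from mv import *
to(); print(get_state()["contact_force"])
```

```text
clock 14.9 tcp [ 0.5225 -0.2328  0.1074] toolx heading 179.95 tilt 0.15 j7 1.577
[ 1.10073556 -0.45189197  9.76640465]
```

Call:
send_rows --series '[{"dx": 0, "dy": 0, "dz": 1.5, "turn": 0, "grip": 0}, {"dx": 0, "dy": 0, "dz": 1, "turn": 0, "grip": 0}, {"dx": 0, "dy": 0, "dz": 0.5, "turn": 0, "grip": 0}, {"dx": 0, "dy": 0, "dz": 0, "turn": 0, "grip": 0}, {"dx": 0, "dy": 0, "dz": 0, "turn": 0, "grip": 0}, {"dx": 0, "dy": 0, "dz": 0, "turn": 0, "grip": 0}, {"dx": 0, "dy": 0, "dz": 0, "turn": 0, "grip": 0}]'

```text
clock: 15.6
tool_pos: [0.5231, -0.2331, 0.105]
eef_rot: [0.001, 1.0, -0.001, 0.002]
contact_force: [1.9, -1.2, 12.4]
opening: 0.307
```

Run:
```python
from mv import *
to(); print(get_state()["contact_force"])
s=snapshot("scene"); cv2.imwrite("pics/s12c.png",cv2.resize(cv2.cvtColor(s["img"],4)[110:210,220:320],(600,600),interpolation=cv2.INTER_CUBIC))
from meas import *
H=hsv(s); P,m=near(s,(0.522,-0.232),0.04)
am=m&(H[...,0]>5)&(H[...,0]<18)&(H[...,1]>200)&(H[...,2]>190); print("ring z",np.percentile(P[...,2][am],[5,50,95]).round(4),am.sum())
print("cap top",np.percentile(P[...,2][m&(H[...,1]<40)&(H[...,2]>200)&(P[...,2]>.1)],[50,95]).round(4))
print(get_state()["contact_force"])
```

```text
clock 15.6 tcp [ 0.5231 -0.2331  0.105 ] toolx heading 179.94 tilt 0.24 j7 1.575
[ 1.9077908  -1.22682637 12.44174625]
ring z [0.0252 0.0433 0.0954] 20
cap top [0.1418 0.1434]
[ 1.59607614 -1.0788921  12.20942659]
```

View pics/s12c.png

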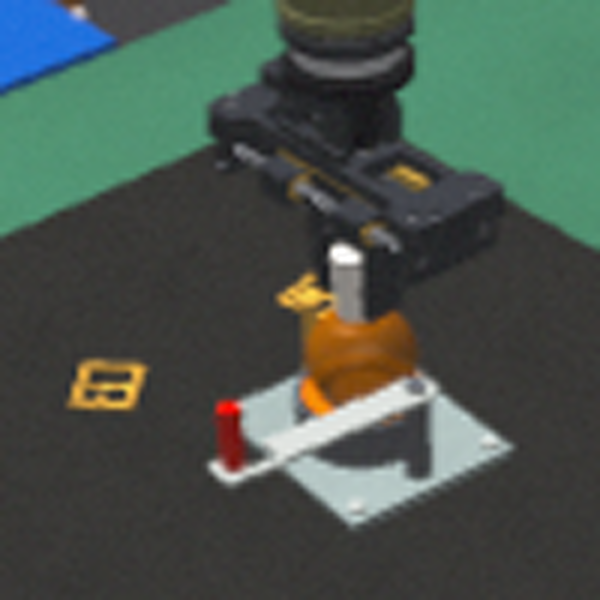

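Run:
```python
from mv import *
print(finish_job()); to(); print(get_state()["contact_force"])
```

```text
the job is handed in; nothing more can be done
None
the job is handed in; nothing more can be done
```

I swung the hasp off its catch, set the amber flask upright in the sprung ring and pressed it to the bottom. I handed the job in at about 15.7 s with the gripper still holding the cap. No verdict was reported, so what follows rests on my own last checks.

- **Hasp:** the top view put it at about 1.5 rad, judged by eye, and the last scene picture still showed it clear of the ring.
- **Flask and ring:**
  - The downward push was 12.4 N, or about 14 N with the flask's weight, against 12.6 N at the spring stop.
  - The cap top measured 0.142 m, as expected with the ring fully down.
  - The tool axis was about 2 mm from the ring's centre and tilted 0.24°. I did not measure the flask's own axis separately at the end; it looked upright in the picture.
- **Other objects:** I never touched the last, the puller, the buckles or the two blue flasks, though I did not re-measure where they lie.
- **Weak check:** reading the ring's height from depth gave only 20 scattered pixels (median 0.043 m, matching fully down). I relied on the force and cap height instead.

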